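# Slide a battery pack home under its retaining leaf spring

## Task

The bench test set lies face down with its battery bay open, and its battery pack lies in the bay with the nose propped up on the sprung contacts. Press the pack down hard with the fingertips and, keeping it pressed down, slide it along by its thumb ledge until its nose has passed under the retaining leaf spring and stands against the end wall of the bay; then take the hand away, leaving the pack flat in the bay under the spring. Do not pick the pack up, and leave the other things on the bench where they are.

Things in the scene. Friction and masses are not known exactly. Their poses are not given: they have to be found in the camera images.
- test_set: Aluminium case 250 x 130 x 50 mm, black corner guards, fixed, face down, any yaw. Origin: centre of its underside, on the bench; +x is the way the pack slides home, +z up. In its top an open battery bay 155 mm long (x -90 to +65 mm), 66 mm wide about y = 0, floor 22 mm and rim 50 mm above the bench. A black carrying bail stands out 23 mm from its -y side.
- contacts (a point): Point on the bay floor midway between two brass spring contacts (test_set x +5 mm, y +-14 mm) that stand 8 mm out of the floor. Together they push up with 3 N as they stand and 8 N when pressed level with the floor, where the pack rests on the floor. In the last 15 mm of travel they rise into the terminal recess, 6 mm deep, in the pack's underside.
- bay_end (a point): Foot of the bay's end wall (its +x end), mid-width, on the bay floor, 22 mm above the bench. The pack is home when its nose stands against this wall.
- leaf_tip (a point): Upturned free tip (2 mm thick) of the leaf spring, a steel strip 30 mm wide clamped on the case beyond the end wall and reaching back over the bay. At rest its centre is 34 mm before the end wall and 26.6 mm above the bay floor, with 25.6 mm free under it: the 24 mm thick pack passes only when pressed flat, else its front face butts on the tip.
- leaf_belly (a point): Lowest part of the leaf spring, 20 mm before the end wall, at rest 21 mm above the bay floor. The pack sliding in lifts it by 3 mm; it then presses on the pack's top with 6 to 10 N, drags on it, and keeps it down afterwards.
- leaf_spring (a joint): Bend of the leaf spring in rad: 0 at rest, about 0.085 when it rides on the top of the pack lying flat on the floor, at most 0.35.
- pack: Dark grey battery pack, loose, 100 x 62 x 24 mm, about 0.35 kg, 2 mm play each side in the bay. Origin: centre of its underside; +x to its nose, +z up. At the start its tail lies on the bay floor, its nose is propped up 9 mm by the contacts (0.1 rad), 4 to 16 mm short of the spring's tip, 40 to 51 mm short of home. About 15 N straight down just behind the ledge bring the nose to the floor.
- pack_nose (a point): Lower front edge of the pack, mid-width: 50 mm ahead of the pack's origin, on its underside.
- pack_ledge (a point): Foot of the upright rear face of the thumb ledge, mid-width on the pack's top: 24 mm above the pack's origin and 4 mm towards the tail. The ledge is a moulded wedge 46 mm wide and 5 mm high, upright towards the tail and sloping off 14 mm towards the nose. The top is flat for 46 mm behind it: a fingertip pressed down there pushes the pack along by the ledge.
- bay_cover: Bystander: loose flat aluminium cover 158 x 74 x 4 mm with a small screw knob, lying on the bench. Origin: centre of its underside.
- screwdriver: Bystander: screwdriver lying on the bench.
- sleeve: Bystander: upright steel sleeve, 32 mm in diameter, 55 mm high. Origin: centre of its underside.
- oil_jar: Bystander: white jar with black cap, 44 mm in diameter, 60 mm high. Origin: centre of its underside.
There are look-alikes about, which are no part of the job. Several things have the shape of the pack; the one meant has the colours described above.

How it is judged:
On the way, in this order (a step that is already met when the one before it is completed fails the run):
1. the fingers press the pack's nose down to the bay floor before it meets the spring (z of pack_nose in the frame of test_set below 0.0265 m and x of pack_nose in the frame of test_set below 0.036 m and contact force between the fingers and pack above 5 N), for 0.05 s.
2. the pack has passed under the spring and stands against the end wall (x of pack_nose in the frame of test_set above 0.062 m and z of pack_nose in the frame of test_set below 0.0245 m and value of joint leaf_spring above 0.06 rad), for 0.1 s.
At the end, for the whole second after the job is handed in: The pack lies flat (within 0.035 rad, nose within 2.5 mm of the bay floor) and at rest in the bay, its nose within 3 mm of the end wall, with the leaf spring riding on its top (bend over 0.06 rad), and the robot touches nothing (all of step 2 and angle between the z axis of pack and the z axis of test_set, either way round below 0.035 rad and linear speed of pack below 0.02 m/s).
It fails at once if the pack is lifted or carried (z of pack in the frame of test_set above 0.04 m).
It fails at once if a bystander is moved by more than 20 mm (distance of any of bay_cover, screwdriver, sleeve, oil_jar from where it was at the start of the episode above 0.02 m).
It also fails if it takes over 45 s, if anything falls off the work surface, if the arm or the gripper's body presses on something with over 40 N, if the wrist force passes 120 N, or if a joint passes its speed limit or range.

## Robot

A 6-joint arm with a two-finger parallel gripper is mounted at the origin on the work surface. World frame = base frame: x ahead of the robot, y to its left, z up, the work surface at z = 0. Lengths are in m, angles in rad, forces in N, time in s.
With the tool pointing down it reaches from about 0.325 to 0.775 m from the base axis. Payload 9.3 kg.
Tool frame: the origin (TCP) lies on the centre line of the jaws, within the pads' length; the fingertips stand 8 mm ahead of it and the grasp point (between the pads) lies 11 mm behind it; z points along the fingers, y is the direction in which the jaws open and shut (so a half turn about z gives the same grasp; the last joint's range is limited). The gripper opens to 85 mm and grips with 20 to 120 N. Pads are 22 mm wide; open, the fingers measure 114 mm over their backs; the gripper's body (76 mm by 85 mm) begins 54 mm behind the grasp point. The pads swing forward as they close: fully open they stand 13 mm farther back than shut.
Start: joints at [1.068, 0.259, 0.021, 1.334, 0, 1.418], TCP at [0.188, 0.517, 0.239] pointing down, gripper open.
Joint ranges: [-3.04, 3.04], [-0.91, 1.82], [-1.04, 1.36], [-1.92, 1.95], [-1.52, 1.45], [-3.14, 3.14]. Speed limits (rad/s): [2.22, 2.22, 2.79, 3.14, 3.14, 3.14].

## Interface

Orientations are given as a unit quaternion [x, y, z, w].
In Python, from workcell import readout, cams, ticket gives the robot as it stands. The module is installed in compiled form; this text tells all that it offers.
- The arm moves only by the shell command python3 -m crank 'ROWS' [OPENING] [FORCE]. ROWS is JSON, one flat list of numbers, 4 for each row, row after row: the shift along the tool's x, y, z in cm, then the turn about the tool's z in degrees. A call has 1 to 5 rows; each row is the pose to reach, as a shift and turn from the pose commanded when the call began, along the tool's axes at that moment; what a row does not reach only later rows make up. A row lasts 1/12 s, in which the tool goes at most 41.7 mm and 7.16 degrees, less where a joint would pass 70% of its speed; a pose out of reach is approached as far as the arm can. A call with a gripper value outside its range is refused whole. OPENING is the opening, from 0 (shut) to 1 (fully open), set as the call begins (- or left out, the last holds). The fingers move at their own pace and stop on an object; FORCE is the grip in N (left out, the last holds). Time passes only in rows, so rows that repeat a pose let the fingers close. It gives the time, the measured TCP pose, the force and the opening at its end, in the units of the state.
- readout.state(): the state, without advancing time (a new reading comes with each control period).
- cams.capture(name): name is "side" or "top" or "wrist"; returns a dict with "image" (384x512x3 uint8, red, green, blue), "depth" (384x512 float32, m along the optical axis (not along the pixel's ray), 0 where there is no reading), "fx", "fy", "cx", "cy" (pixels), "k1" (the pictures are not rectified: a ray, as slopes to the right and down, at radius r is drawn at 1 + k1 r^2 times it, then the intrinsics apply), "R" (3x3) and "t" (3): a world point X has camera coordinates R X + t; the wrist camera has in their place "mount" (4x4, takes a point from camera to tool coordinates, whose origin is the TCP and whose axes are the flange's). Camera axes: x right, y down, z forward; pixel columns grow to the right and rows downward; lengths in m; the calibration is good to about 2 mm. A picture is of the moment at which its call begins: read the wrist's pose just before it.
- ticket.close_job(): hands the job in, once; it reports no verdict.
The state is a dict: "time_s": time; "joint_pos": joint angles; "dq": joint speeds; "effort": joint torques, N m; "ee_pos": TCP position; "tool_rot": TCP orientation; "force": force on the tool from outside, world axes, zero at the start; "moment": the same for the moment, N m; "gripper_width": finger opening in m.
Only numpy, scipy, OpenCV 4.12 (cv2) and the standard library are available. Lean on these libraries where they do the work, as an engineer would, in place of code of your own. Each camera call takes 0.05 s, during which the arm holds its last target.

## Working session

There is one attempt and no reset: what is moved stays moved. The work goes in short steps, Python scripts to look and compute and a shell command to move; the robot and the scene stay as the last step left them, time stands still between calls to the robot, and variables do not carry over. Pictures are saved under pics/ and viewed, and the job is handed in when it is done.

```bash
mkdir -p pics; python3 - <<'E'
from workcell import readout, cams
import cv2,pickle
print(readout.state())
for n in("top","side"):
    c=cams.capture(n); pickle.dump(c,open(n+'.pkl','wb'))
    cv2.imwrite(f'pics/{n}0.png',c['image'][:,:,::-1])
    print({k:v for k,v in c.items() if k not in('image','depth')})
E
```

```text
{'time_s': 0.0, 'joint_pos': array([ 1.06843176e+00,  2.59192582e-01,  2.07513040e-02,  1.33367848e+00,
       -1.05406113e-05,  1.41815878e+00]), 'dq': array([-0.00015863, -0.00043816,  0.00075757,  0.00121616, -0.00010715,
       -0.0002476 ]), 'effort': array([ 3.25989873e-03, -5.55642271e+01,  3.44534647e+01,  1.35979388e-02,
        8.58798353e-05, -2.16446944e-05]), 'ee_pos': array([0.18834952, 0.51646026, 0.23866182]), 'tool_rot': array([ 1.73973688e-01,  9.84750079e-01, -6.28239082e-04, -2.07868732e-04]), 'force': array([ 0.16294921, -0.11661421, -0.18111333]), 'moment': array([-0.02564284, -0.01487336,  0.02038321]), 'gripper_width': 0.08517495983741337}
{'fx': 352.1452227454871, 'fy': 352.1452227454871, 'cx': 255.68117454434366, 'cy': 188.18763711805218, 'k1': -0.06575279263960714, 'R': array([[ 0.03166871, -0.99948676,  0.00482837],
       [-0.97470949, -0.03195213, -0.22117972],
       [ 0.22122048,  0.00229822, -0.97522111]]), 't': array([-0.00758398,  0.56430989,  0.84866287])}
{'fx': 484.258291962765, 'fy': 484.258291962765, 'cx': 260.63995014745194, 'cy': 196.9912163831811, 'k1': 0.060486198768457816, 'R': array([[-0.99390208, -0.10847346,  0.01980329],
       [-0.09421584,  0.74211182, -0.66362144],
       [ 0.05728906, -0.66144051, -0.7478064 ]]), 't': array([0.55415684, 0.0757457 , 1.20130117])}
```

View pics/top0.png

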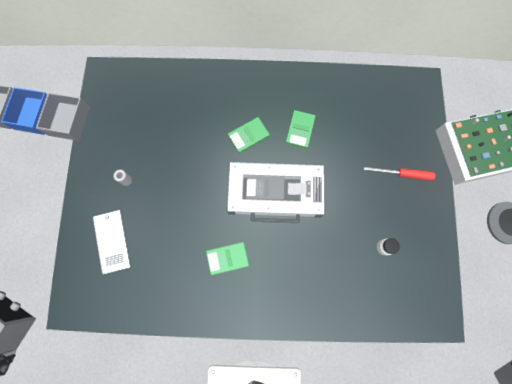

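View pics/side0.png

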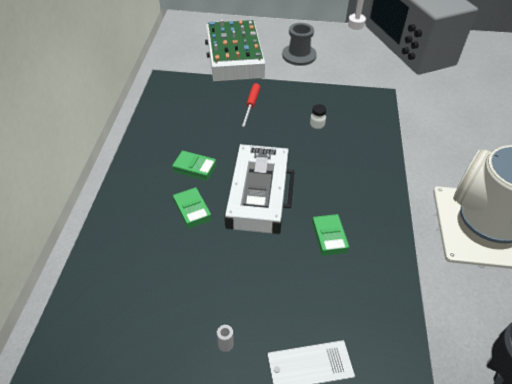

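Candidates for the pack: green ones at top-image (249,134), (301,128) and (228,258), and the dark grey one in the bay at (268,188). By the description I choose the grey one in the bay, and check it in a close crop.

```bash
cat > h.py <<'E'
import numpy as np,cv2,pickle
def undist(c,u,v):
    xd=(np.array(u,float)-c['cx'])/c['fx'];yd=(np.array(v,float)-c['cy'])/c['fy']
    K=np.array([[c['fx'],0,c['cx']],[0,c['fy'],c['cy']],[0,0,1]])
    p=cv2.undistortPoints(np.stack([np.atleast_1d(u),np.atleast_1d(v)],-1).astype(float)[:,None],K,np.array([c['k1'],0,0,0.]))
    return p[:,0]
def atz(c,u,v,z):
    p=undist(c,u,v); d=np.c_[p,np.ones(len(p))]@c['R']; o=-c['R'].T@c['t']
    z=np.broadcast_to(z,len(p))
    return o+d*((z-o[2])/d[:,2])[:,None]
def bydepth(c,u,v):
    p=undist(c,u,v); z=c['depth'][np.round(np.atleast_1d(v)).astype(int),np.round(np.atleast_1d(u)).astype(int)]
    X=np.c_[p,np.ones(len(p))]*z[:,None]
    return (X-c['t'])@c['R']
def proj(c,X):
    K=np.array([[c['fx'],0,c['cx']],[0,c['fy'],c['cy']],[0,0,1]])
    return cv2.projectPoints(np.array(X,float).reshape(-1,1,3),cv2.Rodrigues(c['R'])[0],c['t'],K,np.array([c['k1'],0,0,0.]))[0][:,0]
def crop(c,x0,y0,x1,y1,s,name):
    im=cv2.resize(c['image'][y0:y1,x0:x1,::-1],None,fx=s,fy=s,interpolation=cv2.INTER_CUBIC); cv2.imwrite(name,im)
E
python3 - <<'E'
from h import *
c=pickle.load(open('top.pkl','rb')); crop(c,220,150,334,230,7,'pics/top_c.png')
c=pickle.load(open('side.pkl','rb')); crop(c,210,135,310,240,5,'pics/side_c.png')
E
```

```text
(no output)
```

View pics/top_c.png

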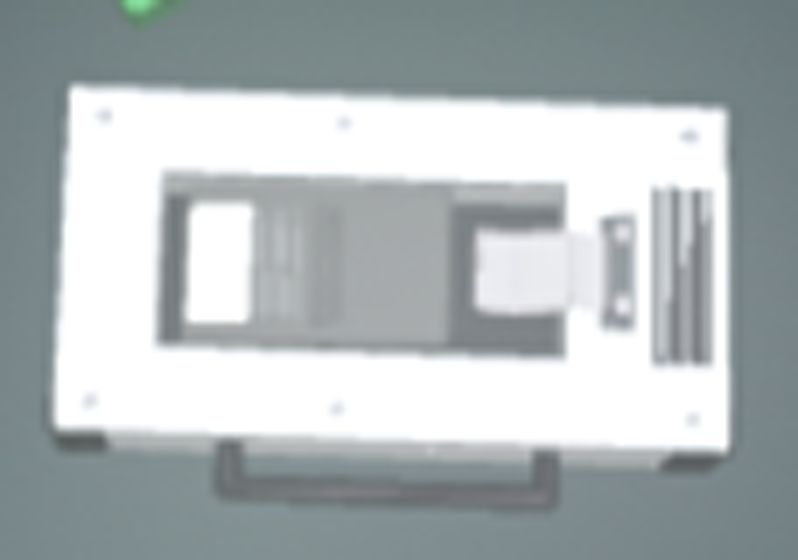

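View pics/side_c.png

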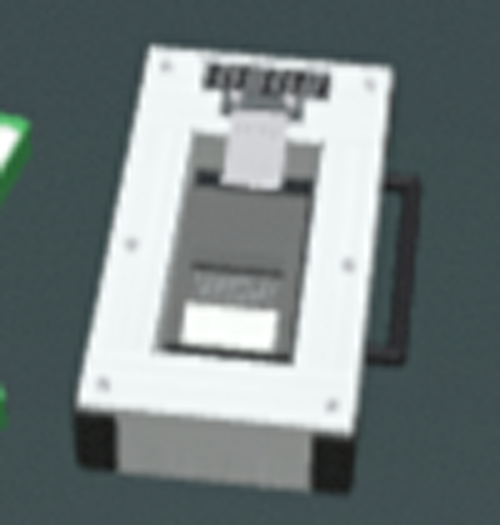

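The crop shows the grey pack in the bay: white label at the tail (220,265), ledge at about (320,265), nose at (450,275). The leaf spring is on the right, so it slides to image right (world -y).

```bash
python3 - <<'E'
from h import *
def px(u,s,o): return (np.array(u)+.5)/s-.5+o
c=pickle.load(open('top.pkl','rb'))
q=np.array([(68,86),(727,107),(728,452),(53,430)],float)
P=atz(c,px(q[:,0],7,220),px(q[:,1],7,150),.05);print(P.round(4));print('sides',np.linalg.norm(P-np.roll(P,-1,0),axis=1))
b=np.array([(163,172),(565,184),(565,356),(157,345)],float)
B=atz(c,px(b[:,0],7,220),px(b[:,1],7,150),.05);print(B.round(4))
s=pickle.load(open('side.pkl','rb'))
q=np.array([(150,45),(393,67),(357,432),(78,405)],float)
S=atz(s,px(q[:,0],5,210),px(q[:,1],5,135),.05);print('side',S.round(4))
# pose fit of top
for n,W in(('top',P[[0,1,2,3]]),('side',S[[3,0,1,2]])):
    M=np.array([(-.125,.065),(.125,.065),(.125,-.065),(-.125,-.065)])
    # kabsch
    wc=W[:,:2].mean(0);H=M.T@(W[:,:2]-wc);yaw=np.arctan2(H[0,1]-H[1,0],H[0,0]+H[1,1]);
    R=np.array([[np.cos(yaw),-np.sin(yaw)],[np.sin(yaw),np.cos(yaw)]])
    print(n,wc,np.degrees(yaw),((W[:,:2]-wc)@R-M).round(4).tolist())
    if n=='top':
        print('bay', ((B[:,:2]-wc)@R).round(4).tolist())
        l=np.array([(450,275),(345,265),(313,265),(255,265)],float)
        for z in(.046,.05,.055):print(z,((atz(c,px(l[:,0],7,220),px(l[:,1],7,150),z)[:,:2]-wc)@R).round(4).tolist())
print(bydepth(c,[240,262,275,295],[188]*4), c['depth'][120:250:20,220:330:15])
E
```

```text
[[ 0.6371  0.0835  0.05  ]
 [ 0.6372 -0.1687  0.05  ]
 [ 0.504  -0.1676  0.05  ]
 [ 0.5043  0.0826  0.05  ]]
sides [0.2521455  0.1332256  0.25020105 0.13284911]
[[ 0.6043  0.0458  0.05  ]
 [ 0.6047 -0.1066  0.05  ]
 [ 0.5383 -0.1069  0.05  ]
 [ 0.5375  0.0454  0.05  ]]
side [[ 0.6347 -0.1718  0.05  ]
 [ 0.5025 -0.1715  0.05  ]
 [ 0.5014  0.0823  0.05  ]
 [ 0.6339  0.0824  0.05  ]]
top [ 0.57065751 -0.04255261] -90.02129504500704 [[-0.001, 0.0014], [0.0011, 0.0016], [0.0001, -0.0016], [-0.0001, -0.0014]]
bay [[-0.0884, 0.0336], [0.064, 0.034], [0.0643, -0.0323], [-0.088, -0.0331]]
0.046 [[0.0212, -0.0019], [-0.0185, 0.0007], [-0.0305, 0.0003], [-0.0524, -0.0004]]
0.05 [[0.0209, -0.0028], [-0.0186, -0.0002], [-0.0306, -0.0006], [-0.0524, -0.0013]]
0.055 [[0.0205, -0.0039], [-0.0188, -0.0014], [-0.0307, -0.0018], [-0.0524, -0.0025]]
side [ 0.56813738 -0.04463458] -89.84196761784439 [[-0.0019, 0.0011], [0.0024, 0.0012], [0.0016, -0.0009], [-0.0021, -0.0014]]
[[ 0.56641299  0.05183206  0.04999892]
 [ 0.56826692 -0.00595453  0.05017688]
 [ 0.56899689 -0.04002751  0.05187883]
 [ 0.57241362 -0.09339597  0.04455165]] [[1.0244282  1.0210521  1.0216038  1.023783   1.0203416  0.9975558
  0.99761975 1.0246044 ]
 [1.0097036  0.9813566  0.983152   1.0068479  1.0091445  0.9866927
  1.0100174  1.0102874 ]
 [0.99439985 0.99796504 0.99525416 0.99340516 0.99314374 0.99492425
  0.9960465  1.0001651 ]
 [0.98150975 0.930884   0.9327862  0.9292068  0.9252706  0.9596873
  0.9311723  0.9846842 ]
 [0.97045755 0.9201717  0.92010623 0.91763026 0.9249662  0.9475813
  0.91729176 0.97318786]
 [0.96048844 0.9552595  0.9593348  0.9225483  0.9234787  0.92245513
  0.9591522  0.9598229 ]
 [0.9428428  0.94520205 0.94872576 0.9478602  0.9487661  0.9457232
  0.94747406 0.94423455]]
```

```bash
python3 -m crank '[-3.2,-2.1,0,0,-6.4,-4.2,0,0,-9.6,-6.3,0,0,-12.8,-8.4,0,0,-16,-10.5,0,0]' 0 40
```

```text
time_s: 0.52
ee_pos: [0.3032, 0.3617, 0.239]
tool_rot: [0.174, 0.985, -0.0, -0.0]
force: [1.2, 1.1, 0.0]
gripper_width: 0.0254
```

```bash
python3 -m crank '[-3.2,-2.1,0,7,-6.4,-4.2,0,14,-9.6,-6.3,0,21,-12.8,-8.4,0,28,-16,-10.5,0,35]'; python3 - <<'E'
from workcell import readout
from scipy.spatial.transform import Rotation as R
import numpy as np
s=readout.state();M=R.from_quat(s['tool_rot']).as_matrix();print(s['ee_pos'],M.T@(np.array([.5695,.012,.239])-s['ee_pos']),np.degrees(np.arctan2(M[1,1],M[0,1])))
E
```

```text
time_s: 0.93
ee_pos: [0.4177, 0.208, 0.2392]
tool_rot: [0.465, 0.885, -0.0, -0.0]
force: [1.0, 1.2, -0.1]
gripper_width: -0.0002
[0.41772842 0.20797787 0.23919947] [-2.47502096e-01  1.35889716e-02  1.74132023e-04] 34.612721022892266
```

```bash
python3 -m crank '[-3.5,0.1,0,7,-7,0.3,0,14,-10.5,0.5,0,21,-14,0.7,0,28,-17.5,0.9,0,34.5]'; python3 - <<'E'
from workcell import readout
from scipy.spatial.transform import Rotation as R
import numpy as np
s=readout.state();M=R.from_quat(s['tool_rot']).as_matrix();print(s['ee_pos'],M.T@(np.array([.5695,.012,.239])-s['ee_pos']),np.degrees(np.arctan2(M[1,1],M[0,1])))
E
```

```text
time_s: 1.35
ee_pos: [0.5255, 0.0698, 0.239]
tool_rot: [0.707, 0.708, -0.0, -0.0]
force: [1.0, 0.2, 0.3]
gripper_width: 0.0001
[0.52545586 0.06979083 0.23903518] [-5.78613028e-02  4.39515280e-02  1.13616432e-05] 0.09177032074673554
```

```bash
python3 -m crank '[-2,1.5,2,0,-4,3,4,0,-4.5,4.4,7,0,-4.5,4.4,8,0,-4.5,4.4,8,0]'; python3 - <<'E'
from workcell import readout,cams
from h import *
from scipy.spatial.transform import Rotation as R
s=readout.state();print(s['ee_pos'],s['force'])
c=cams.capture('wrist');m=np.array(c['mount'])
T=np.eye(4);T[:3,:3]=R.from_quat(s['tool_rot']).as_matrix();T[:3,3]=s['ee_pos']
W=np.linalg.inv(T@m);c['R']=W[:3,:3];c['t']=W[:3,3];pickle.dump(c,open('wrist.pkl','wb'))
print(m)
cv2.imwrite('pics/w1.png',c['image'][:,:,::-1])
c=cams.capture('top');pickle.dump(c,open('top2.pkl','wb'))
c=cams.capture('side');pickle.dump(c,open('side2.pkl','wb'));crop(c,200,95,320,245,4,'pics/s2.png')
E
```

```text
time_s: 1.77
ee_pos: [0.5677, 0.0266, 0.156]
tool_rot: [0.705, 0.71, -0.002, -0.002]
force: [-0.5, 0.8, 0.8]
gripper_width: -0.0001
[0.56770675 0.02655983 0.15597416] [-0.50695822  0.77564697  0.79589524]
[[-4.97819516e-04 -9.46418329e-01 -3.22942872e-01  8.40345385e-02]
 [ 9.99999816e-01 -5.83078655e-04  1.67264574e-04  4.85407780e-04]
 [-3.46603354e-04 -3.22942729e-01  9.46418445e-01 -1.34942419e-01]
 [ 0.00000000e+00  0.00000000e+00  0.00000000e+00  1.00000000e+00]]
```

View pics/w1.png

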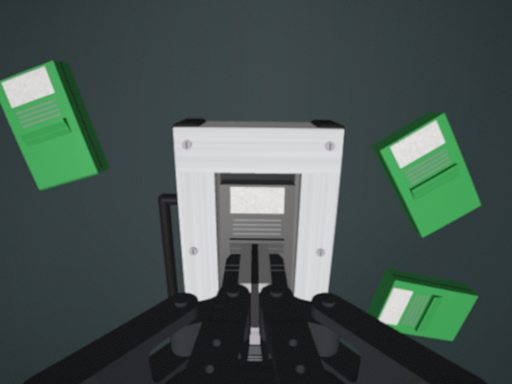

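View pics/s2.png

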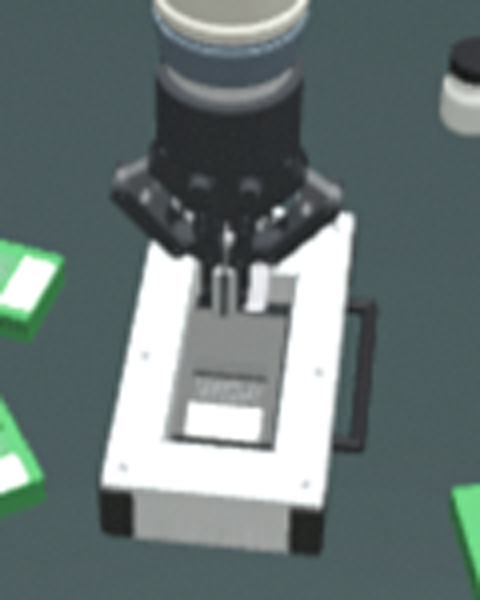

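```bash
python3 - <<'E'
from h import *
c=pickle.load(open('wrist.pkl','rb')); crop(c,165,110,350,310,3.8,'pics/wc.png')
E
```

```text
(no output)
```

View pics/wc.png

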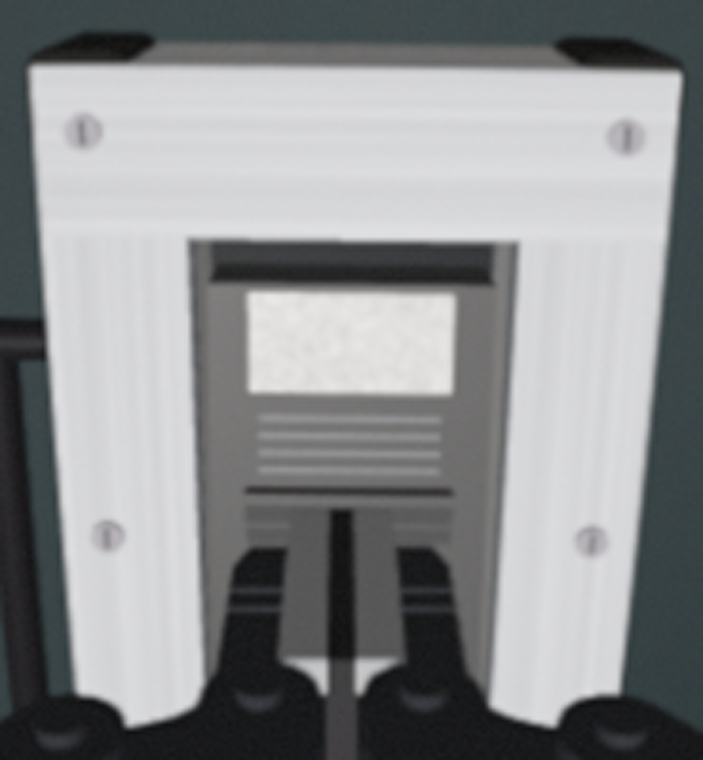

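The wrist crop shows the ledge's upright face as a dark line at (350,491), tail edge at row 283, label at rows 293–393, and the fingers at columns ~245–450.

```bash
python3 - <<'E'
from h import *
def px(u,s,o): return (np.array(u)+.5)/s-.5+o
c=pickle.load(open('wrist.pkl','rb'))
def P(u,v,z): return atz(c,px([u],3.8,165),px([v],3.8,110),z)[0].round(4)
print('case corners',P(30,65,.05),P(684,72,.05))
print('bay corners',P(190,240,.05),P(518,242,.05))
print('ledge foot',P(247,489,.050),P(452,490,.050),'top',P(247,494,.055),P(452,495,.055))
print('tail edge',P(210,283,.046),P(494,283,.046))
print('label', P(350,293,.046),P(350,393,.047))
t=pickle.load(open('top2.pkl','rb'));crop(t,220,150,334,230,7,'pics/t2.png')
d=pickle.load(open('top.pkl','rb'))
E
```

```text
case corners [0.5049 0.0834 0.05  ] [0.6359 0.083  0.05  ]
bay corners [0.536  0.0473 0.05  ] [0.6043 0.0474 0.05  ]
ledge foot [ 0.5468 -0.0101  0.05  ] [ 0.5927 -0.01    0.05  ] top [ 0.5472 -0.0088  0.055 ] [ 0.5922 -0.0087  0.055 ]
tail edge [0.5394 0.0368 0.046 ] [0.6003 0.0373 0.046 ]
label [0.5694 0.0348 0.046 ] [0.5696 0.0121 0.047 ]
```

```bash
python3 - <<'E'
from workcell import readout
s=readout.state();print(s['ee_pos'],s['tool_rot'],s['force'])
E
python3 -m crank '[-1,0,2,0,-2.1,0.1,4,0,-2.1,0.1,6.5,0,-2.1,0.1,8.5,0,-2.1,0.1,8.5,0]'
python3 -m crank '[0,0,0,0,0,0,0,0]'
```

```text
[0.56897581 0.02742767 0.1605066 ] [7.04001326e-01 7.10198513e-01 3.15594313e-04 3.23875398e-04] [ 0.27161627 -0.74872945 -0.12772475]
time_s: 2.33
ee_pos: [0.5687, 0.0066, 0.0727]
tool_rot: [0.704, 0.71, -0.001, -0.001]
force: [0.8, 0.2, 0.2]
gripper_width: 0.0001
time_s: 2.5
ee_pos: [0.5712, 0.0062, 0.0765]
tool_rot: [0.704, 0.71, 0.001, 0.001]
force: [-0.4, -0.4, -0.1]
gripper_width: 0.0002
```

```bash
python3 -m crank '[0,0,0.5,0.5,0,0,1,0.5,0,0,1.5,0.5,0,0,1.5,0.5,0,0,1.5,0.5]'; python3 - <<'E'
from workcell import cams
from h import *
c=cams.capture('side');crop(c,200,95,320,245,4,'pics/s3.png')
c=cams.capture('wrist');crop(c,165,110,350,310,3.8,'pics/wc3.png')
E
```

```text
time_s: 2.92
ee_pos: [0.5701, 0.0059, 0.059]
tool_rot: [0.707, 0.707, -0.0, -0.0]
force: [-0.2, 0.2, 0.1]
gripper_width: 0.0
```

View pics/wc3.png

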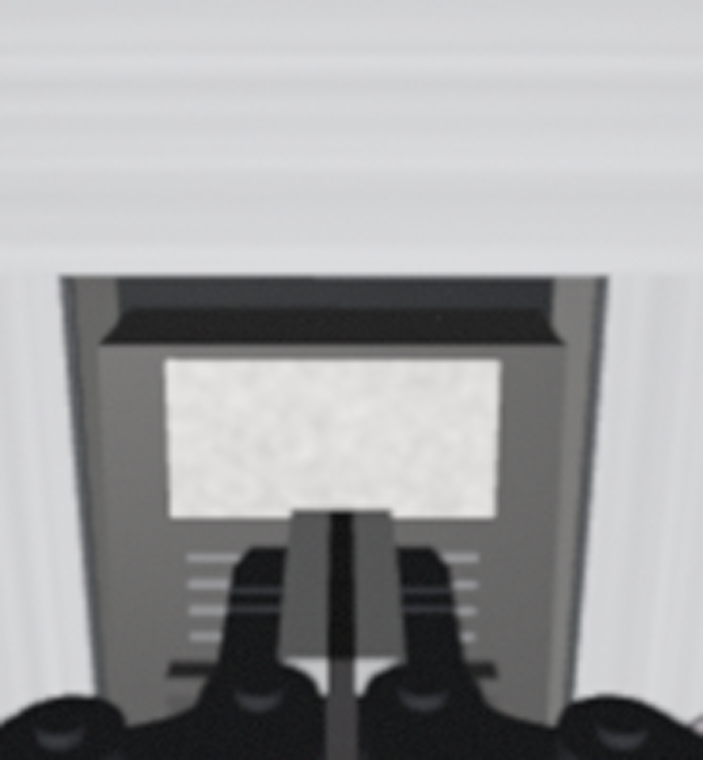

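View pics/s3.png

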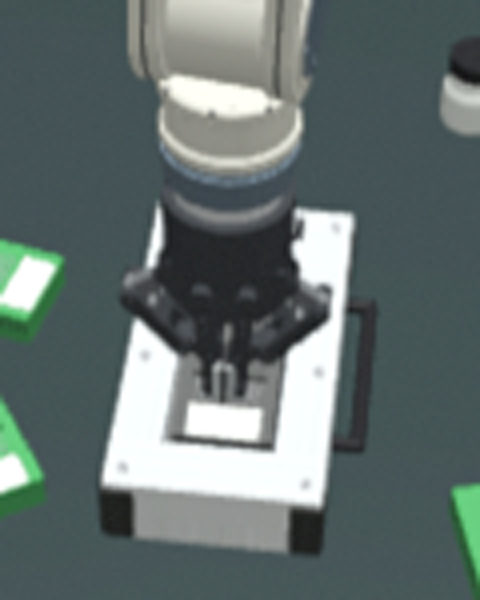

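Fingers sit just behind the ledge over the pack's flat. Now I press, in steps.

```bash
python3 -m crank '[0,0,0.3,0,0,0,0.6,0,0,0,0.6,0]'; python3 -m crank '[0,0,0.2,0,0,0,0.2,0]'
```

```text
time_s: 3.27
ee_pos: [0.5713, 0.0056, 0.0544]
tool_rot: [0.707, 0.707, 0.001, 0.001]
force: [-0.9, 0.8, 12.1]
gripper_width: -0.0
time_s: 3.43
ee_pos: [0.5721, 0.0055, 0.054]
tool_rot: [0.707, 0.707, 0.002, 0.002]
force: [-3.7, -0.2, 23.8]
gripper_width: -0.0
```

```bash
python3 -m crank '[0,0,0.2,0,0,0,0.2,0,0,0,0.2,0]'; python3 - <<'E'
from workcell import cams
from h import *
c=cams.capture('side');crop(c,200,95,320,245,4,'pics/s4.png')
c=cams.capture('top');crop(c,220,150,334,230,7,'pics/t4.png')
E
```

```text
time_s: 3.68
ee_pos: [0.5729, 0.0054, 0.0539]
tool_rot: [0.707, 0.707, 0.002, 0.003]
force: [-7.6, -0.4, 40.6]
gripper_width: 0.0002
```

View pics/t4.png

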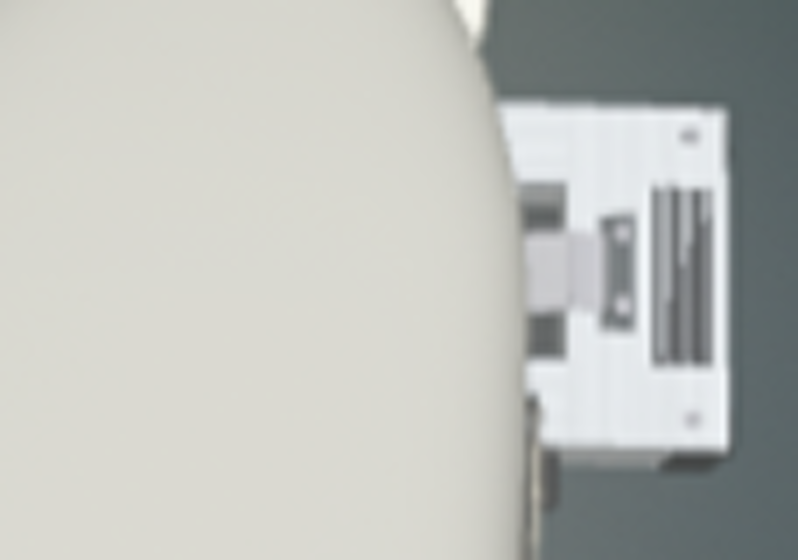

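```bash
python3 -m crank '[-0.3,0,0,0,-0.6,0,0,0,-0.8,0,0,0,-1,0,0,0,-1,0,0,0]'
```

```text
time_s: 4.2
ee_pos: [0.573, -0.0037, 0.0539]
tool_rot: [0.707, 0.707, 0.003, 0.003]
force: [-5.5, 5.1, 39.2]
gripper_width: -0.0002
```

```bash
python3 -m crank '[-0.3,0,0,0,-0.6,0,0,0,-0.8,0,0,0,-1,0,0,0,-1,0,0,0]'; python3 - <<'E'
from workcell import cams
from h import *
c=cams.capture('wrist');crop(c,165,110,350,310,3.8,'pics/wc5.png')
c=cams.capture('side');crop(c,200,95,320,245,4,'pics/s5.png')
E
```

```text
time_s: 4.62
ee_pos: [0.573, -0.0132, 0.0539]
tool_rot: [0.707, 0.707, 0.004, 0.002]
force: [-5.2, 8.7, 39.4]
gripper_width: 0.0001
```

View pics/wc5.png

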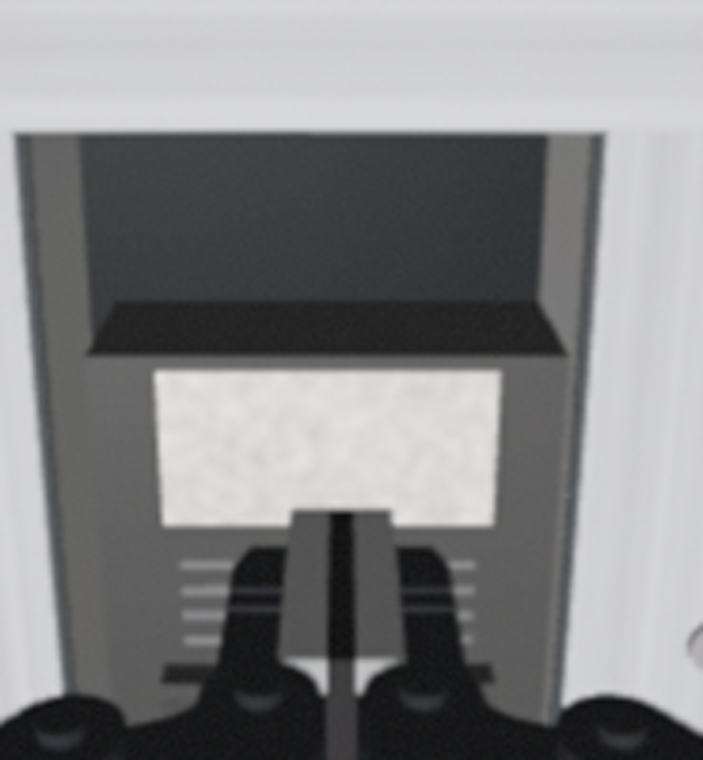

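View pics/s5.png

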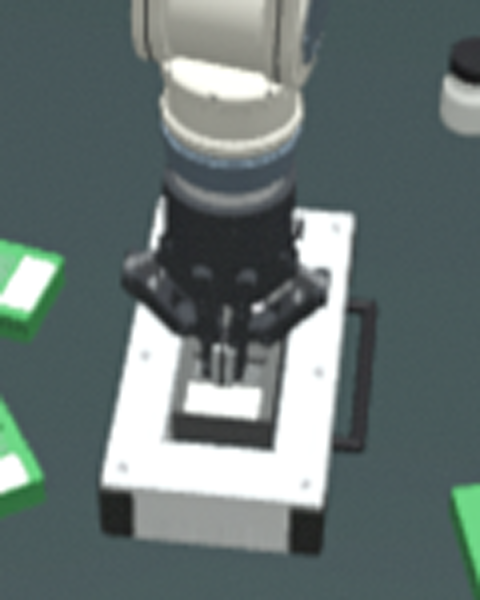

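The pack moves with the fingertips and lies flat. It leans slightly to the +x wall of the bay, so I ease that while continuing.

```bash
python3 -m crank '[-0.3,-0.1,0,0,-0.6,-0.1,0,0,-0.8,-0.2,0,0,-1,-0.2,0,0,-1,-0.2,0,0]'; python3 -m crank '[-0.3,0,0,0,-0.5,0,0,0,-0.8,0,0,0,-0.8,0,0,0]'
```

```text
time_s: 5.13
ee_pos: [0.5722, -0.0233, 0.0539]
tool_rot: [0.707, 0.707, 0.005, 0.003]
force: [1.1, 9.2, 35.2]
gripper_width: 0.0001
time_s: 5.47
ee_pos: [0.5721, -0.0315, 0.054]
tool_rot: [0.707, 0.707, 0.004, 0.003]
force: [0.1, 7.9, 36.3]
gripper_width: -0.0003
```

```bash
python3 -m crank '[-0.3,0,0,0,-0.5,0,0,0,-0.8,0,0,0,-0.8,0,0,0]'; python3 - <<'E'
from workcell import cams
from h import *
c=cams.capture('wrist');crop(c,165,60,350,260,3.8,'pics/wc6.png')
c=cams.capture('top');crop(c,220,150,334,230,7,'pics/t6.png')
E
```

```text
time_s: 5.8
ee_pos: [0.5721, -0.0396, 0.0539]
tool_rot: [0.707, 0.707, 0.004, 0.003]
force: [0.5, 7.7, 35.9]
gripper_width: 0.0002
```

View pics/wc6.png

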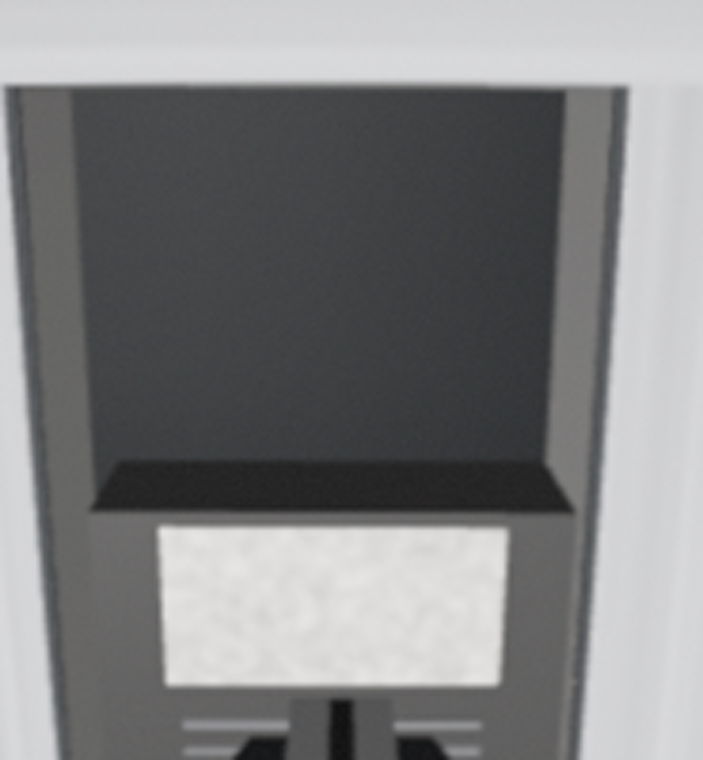

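```bash
python3 -m crank '[-0.2,0,0,0,-0.4,0,0,0,-0.4,0,0,0]'; python3 -m crank '[-0.2,0,0,0,-0.4,0,0,0,-0.4,0,0,0]'
```

```text
time_s: 6.15
ee_pos: [0.572, -0.0431, 0.0539]
tool_rot: [0.707, 0.707, 0.004, 0.003]
force: [0.5, 9.8, 35.5]
gripper_width: 0.0001
time_s: 6.4
ee_pos: [0.5719, -0.0437, 0.0539]
tool_rot: [0.706, 0.708, 0.007, 0.001]
force: [1.9, 28.0, 39.5]
gripper_width: -0.0002
```

Motion stopped at y = −0.0437 with the push rising to 28 N. I check where the tail is.

```bash
python3 - <<'E'
from workcell import cams,readout
from h import *
from scipy.spatial.transform import Rotation as R
s=readout.state()
c=cams.capture('wrist');T=np.eye(4);T[:3,:3]=R.from_quat(s['tool_rot']).as_matrix();T[:3,3]=s['ee_pos']
W=np.linalg.inv(T@np.array(c['mount']));c['R']=W[:3,:3];c['t']=W[:3,3];pickle.dump(c,open('wrist7.pkl','wb'))
crop(c,165,60,350,260,3.8,'pics/wc7.png')
print(proj(c,[[.57,-.0075,.046],[.57,-.0515,.046],[.57,.0474,.05]])*1-np.array([165,60]), )
print((proj(c,[[.57,-.0075,.046],[.57,.0474,.05]])-[165,60]+.5)*3.8-.5)
c=cams.capture('top');crop(c,220,150,334,230,7,'pics/t7.png')
E
```

```text
[[ 84.3989107  133.7455731 ]
 [ 84.62789449 213.17156339]
 [ 84.10458364  11.95948303]]
[[322.11586066 509.63317776]
 [320.99741781  46.84603553]]
```

View pics/wc7.png

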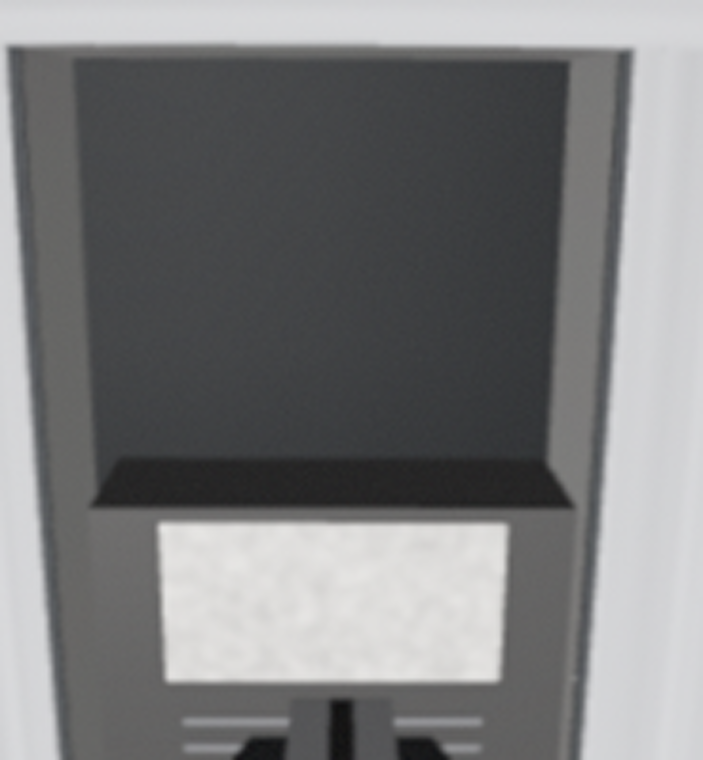

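The tail edge is at row 507, against 509.6 predicted for home (about 0.4 mm), so the pack is against the wall. I ease the push partly, then lift straight off.

```bash
python3 -m crank '[0.1,0,-0.1,0,0.2,0,-0.2,0,0.3,0,-0.4,0,0.4,0,-0.6,0]'; python3 -m crank '[0.05,0,-0.3,0,0.1,0,-0.6,0,0.2,0,-1,0,0.2,0,-2,0,0.2,0,-4,0]'
```

```text
time_s: 6.83
ee_pos: [0.5686, -0.043, 0.0556]
tool_rot: [0.707, 0.707, 0.001, -0.0]
force: [-0.2, 1.3, -1.2]
gripper_width: 0.0003
time_s: 7.25
ee_pos: [0.5672, -0.0422, 0.0944]
tool_rot: [0.707, 0.707, -0.001, -0.001]
force: [0.7, -0.1, -0.9]
gripper_width: 0.0
```

```bash
python3 -m crank '[0,0,-3,0,0,0,-6,0,2,0,-9,0,5,0,-10,0,8,0,-10,0]';python3 -m crank '[4,-2,0,0,8,-4,0,0,12,-6,0,0,16,-8,0,0,16,-8,0,0]'; python3 -m crank '[0,0,0,0,0,0,0,0,0,0,0,0]'; python3 - <<'E'
from workcell import cams
from h import *
c=cams.capture('top');pickle.dump(c,open('top8.pkl','wb'));crop(c,220,150,334,230,7,'pics/t8.png');cv2.imwrite('pics/t8f.png',c['image'][:,:,::-1])
c=cams.capture('side');pickle.dump(c,open('side8.pkl','wb'));crop(c,210,135,310,240,5,'pics/s8.png')
E
```

```text
time_s: 7.67
ee_pos: [0.5696, 0.0378, 0.1995]
tool_rot: [0.708, 0.706, 0.002, 0.002]
force: [0.2, 0.6, 0.3]
gripper_width: -0.0
time_s: 8.08
ee_pos: [0.4858, 0.2014, 0.1964]
tool_rot: [0.706, 0.708, 0.0, -0.0]
force: [0.6, 0.3, 0.0]
gripper_width: 0.0
time_s: 8.33
ee_pos: [0.4891, 0.1971, 0.1956]
tool_rot: [0.708, 0.707, 0.0, 0.0]
force: [0.2, -0.4, 0.8]
gripper_width: -0.0002
```

View pics/t8.png

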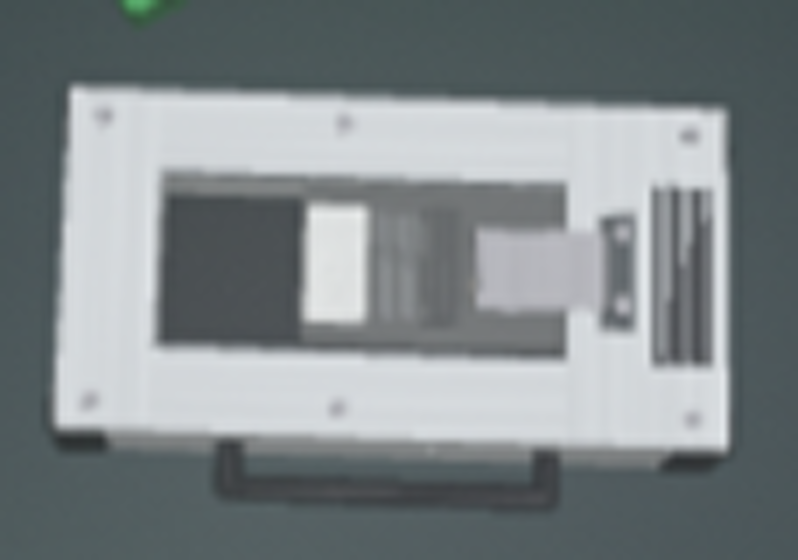

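View pics/s8.png

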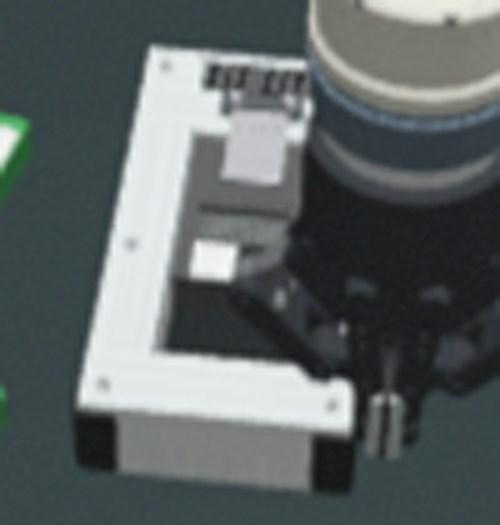

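View pics/t8f.png

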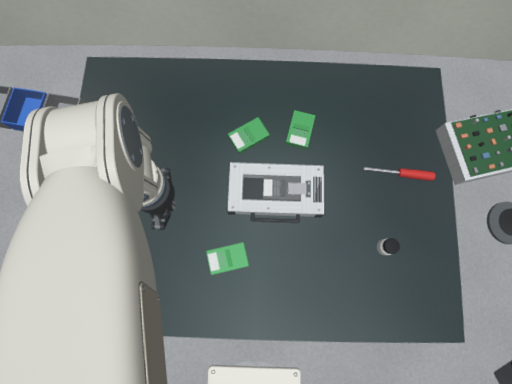

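```bash
python3 - <<'E'
from h import *
c=pickle.load(open('top8.pkl','rb'))
# tail top edge; bay edges at rim for scale
px=lambda u,o:(u+.5)/7-.5+o
for u,v,z in((301,265,.046),(302,335,.046),(160,265,.05),(566,265,.05),(460,265,.048)): print(u,atz(c,[px(u,220)],[px(v,150)],z)[0].round(4), 'test x',round(-.0426-atz(c,[px(u,220)],[px(v,150)],z)[0][1],4))
# depth along pack top
us=[268,276,284]; print(bydepth(c,us,[183,183,183]).round(4))
E
```

```text
301 [ 0.5708 -0.0075  0.046 ] test x -0.0351
302 [ 0.5439 -0.0086  0.046 ] test x -0.034
160 [0.5682 0.0455 0.05  ] test x -0.0881
566 [ 0.5732 -0.1071  0.05  ] test x 0.0645
460 [ 0.5723 -0.0673  0.048 ] test x 0.0247
[[ 0.5829 -0.0215  0.0476]
 [ 0.5842 -0.0428  0.0451]
 [ 0.5845 -0.0639  0.0467]]
```

```bash
python3 - <<'E'
from workcell import ticket,readout
print(readout.state()['force']); print(ticket.close_job())
E
```

```text
[-0.44878522  0.41268413  1.15095881]
the job is handed in; nothing more can be done
None
```

The pack is home: flat in the bay with its nose under the leaf spring and against the end wall. I handed the job in with the clock at about 8.4 s. With the fingers shut I pressed down behind the thumb ledge at about 40 N, until the pack lay flat. I kept about 35–40 N on it while sliding it in, until it stopped and the push rose to 28 N. Then I eased off and lifted the hand straight away.

**Last checks:**
- **Position:** the top camera puts the pack's tail edge at test_set x between −0.034 and −0.035 m, where home is −0.035.
- **Flatness:** depth readings along the pack's top were 45–48 mm above the bench, where 46 mm is flat.
- **Hand clear:** the force on the tool was about 1 N, with the hand well away from everything.

**Not seen directly:**
- **Leaf spring and nose:** I did not measure the spring's bend. I also did not see the nose, or the moment it was first pressed down. I inferred these from the fingertip height, the forces and the tail position.
- **Bystanders:** the arm hid the sleeve and the bay cover in the last top picture. The screwdriver and jar had not moved; the hand stayed well above the sleeve and cover throughout.

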